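Pack the gap of a bench shaker's bottle carriage with spacers and hold it tight

ROBOT

A 6-joint arm with a two-finger parallel gripper is mounted at the origin on the work surface. World frame = base frame: x ahead of the robot, y to its left, z up, the work surface at z = 0. Lengths are in mm, angles in rad, forces in N, time in s.
With the tool pointing down it reaches from about 300 to 775 mm from the base axis. Payload 14.6 kg.
Tool frame: the origin (TCP) lies at the very end of the fingers, on their centre line; the grasp point (between the pads) lies 19 mm behind it; z points along the fingers, y is the line along which they close (so a half turn about z gives the same grasp; the last joint's range is limited). The gripper opens to 94 mm and grips with 3 to 60 N. Pads are 16 mm wide; open, the fingers measure 119 mm over their backs; the gripper's body (75 mm by 177 mm) begins 78 mm behind the grasp point.
Start: joints at [1.056, 0.3, 1.521, -0, 1.321, -0.067], TCP at [238.137, 495.762, 205.446] pointing down, gripper open.
Joint ranges: [-3.03, 3.03], [-0.79, 2.21], [0.23, 2.52], [-1.04, 4.18], [0, 3.07], [-2.55, 2.55]. Speed limits (rad/s): [2.22, 2.22, 2.57, 3.14, 3.14, 3.14].

INTERFACE

Orientations are given as [roll, pitch, yaw] about the fixed x, y, z axes, in that order (R = Rz(yaw) Ry(pitch) Rx(roll)).
In Python, from cell import manip gives the robot as it stands.
- The arm moves only by the tool servo_tool, never from a script. Its argument "motion" is a list that holds one entry, the list of rows, each a list of 7 numbers: the shift along the world's x, y, z as a fraction of full scale, then the turn, a rotation vector about the world's x, y, z as a fraction of full scale, then the closure, from 0 (fully open) to 1 (shut). In form: [[[x, y, z, rx, ry, rz, gripper], ...]]. A call has 1 to 10 rows; each row is the pose to reach, as a shift and turn from the pose commanded when the call began, turning the shorter way round; what a row does not reach only later rows make up. Full scale, the value 1, is 0.5 m for a shift and pi rad for a turn. A row lasts 1/10 s, in which the tool goes at most 50 mm and 8.59 degrees, less where a joint would pass 70% of its speed; a pose out of reach is approached as far as the arm can. A call with a number of a shift or a turn outside -1 to 1 is refused whole. A call with a gripper value outside its range is refused whole. The fingers move at their own pace and stop on an object; "newtons" is the grip in N (left out, the last holds). Time passes only in rows, so rows that repeat a pose let the fingers close. It gives the time, the measured TCP pose, the force, the opening and the grip force at its end, in the units of the state.
- manip.read_state(): the state, without advancing time (a new reading comes with each control period).
- manip.camera(name): name is "scene" or "top"; returns a dict with "frame" (420x560x3 uint8, red, green, blue), "range_z" (420x560 float32, mm along the optical axis (not along the pixel's ray), 0 where there is no reading), "vfov" (degrees; the focal length in pixels is half the picture's height over the tangent of half this angle, whatever the lens; pixels are square), "cx", "cy" (the principal point, pixels), "cam_to_world" (4x4, takes a point from camera to world coordinates). Camera axes: x right, y down, z forward; pixel columns grow to the right and rows downward; lengths in mm; the calibration is good to about 2 mm. A picture is of the moment at which its call begins.
- manip.sign_off(): hands the job in; it is judged then, once.
The state is a dict: "clock": time; "joints": joint angles; "qd": joint speeds; "effort": joint torques, N m; "eef_pos": TCP position; "eef_rot": TCP orientation; "wrist_force": force on the tool from outside, world axes, zero at the start; "moment": the same for the moment, N m; "finger_gap": finger opening in mm; "finger_force": force on a finger pad.
Only numpy, scipy, OpenCV 4.12 (cv2) and the standard library are available. Lean on these libraries where they do the work, as an engineer would, in place of code of your own. Each camera call takes 0.05 s, during which the arm holds its last target. There are 200 camera calls.

TASK

Stand the blue spacers upright, one at a time and side by side, in the gap between the steel end stop and the red plate of the sprung bottle carriage on the shaker, until pushing the carriage toward the stop closes it tight on the stack. Then push or squeeze the carriage onto the stack and finish while holding it tight like that, without letting go. Leave the spacers you do not need upright where they stand in their white stand, and do not disturb the bottle, jar and beaker nearby.

Things in the scene. Friction and masses are not known exactly. Their poses are not given: they have to be found in the camera images.
- shaker: white bench shaker, fixed. Its flat aluminium platform, 260 x 160 mm, is 75 mm above the bench and is the bare floor of the gap, which is open at the sides. Origin on the bench, under the carriage's red face at rest; x is level and points from the stop to the carriage.
- stop_face (a point): fixed end stop on the platform: upright steel plate 6 mm thick, 30 wide, 45 tall, on a 5 mm thick foot reaching 44 mm away from the gap. The point is the middle of its inner face (towards the gap), 22.5 mm above the platform. x: level, across the gap to the carriage; y: level, along the face; z: up. Its distance from the carriage varies.
- carriage_face (a point): upright red plate of the sprung carriage, 6 mm thick, 30 wide, 45 tall, on a 5 mm thick base with a small bottle fixed to it (46 mm across, top 71 mm above the platform, axis 85 mm behind the face). The point is the middle of its inner face, axes as the stop's. At rest the gap between the faces is 33 to 49 mm: 2 or 3 spacers.
- carriage (a joint): how far the carriage is pushed toward the stop, in m: 0 at rest, 0.020 at the end of its travel. A spring pushes it back (3 N at rest, 6 N at full travel), so it opens as soon as it is let go.
- spacer1_mid (a point): one of four equal loose light-blue plastic spacers, an upright plate 12 mm thick (its x axis), 40 mm wide (y), 60 mm tall (z), 30 g. The point is its centre. All four stand side by side, 30 mm apart, in a low white stand on the bench (8 mm floor, 14 mm high ribs between them, ribs narrower than the spacers).
- spacer2_mid (a point): one of four equal loose light-blue plastic spacers, an upright plate 12 mm thick (its x axis), 40 mm wide (y), 60 mm tall (z), 30 g. The point is its centre. All four stand side by side, 30 mm apart, in a low white stand on the bench (8 mm floor, 14 mm high ribs between them, ribs narrower than the spacers).
- spacer3_mid (a point): one of four equal loose light-blue plastic spacers, an upright plate 12 mm thick (its x axis), 40 mm wide (y), 60 mm tall (z), 30 g. The point is its centre. All four stand side by side, 30 mm apart, in a low white stand on the bench (8 mm floor, 14 mm high ribs between them, ribs narrower than the spacers).
- spacer4_mid (a point): one of four equal loose light-blue plastic spacers, an upright plate 12 mm thick (its x axis), 40 mm wide (y), 60 mm tall (z), 30 g. The point is its centre. All four stand side by side, 30 mm apart, in a low white stand on the bench (8 mm floor, 14 mm high ribs between them, ribs narrower than the spacers).
- amber_bottle: an amber glass bottle with blue cap, 56 mm across and 90 mm tall, loose, a bystander. Origin at the centre of its underside.
- white_jar: a white jar with blue lid, 56 mm across and 70 mm tall, loose, a bystander. Origin at the centre of its underside.
- beaker: an open glass beaker, 60 mm across and 75 mm tall, loose, a bystander. Origin at the centre of its underside.

How it is judged (in metres and radians):
On the way, in this order (a step that is already met when the one before it is completed fails the run):
1. a first spacer stands in the gap (((x of spacer1_mid in the frame of stop_face between 0.003 and 0.05 m and y of spacer1_mid in the frame of stop_face between -0.012 and 0.012 m and z of spacer1_mid in the frame of stop_face between 0.0025 and 0.0125 m and angle between spacer1_mid's own z axis and vertical below 0.15 rad and angle between the x axis of spacer1_mid and the x axis of stop_face, either way round below 0.15 rad) or (x of spacer2_mid in the frame of stop_face between 0.003 and 0.05 m and y of spacer2_mid in the frame of stop_face between -0.012 and 0.012 m and z of spacer2_mid in the frame of stop_face between 0.0025 and 0.0125 m and angle between spacer2_mid's own z axis and vertical below 0.15 rad and angle between the x axis of spacer2_mid and the x axis of stop_face, either way round below 0.15 rad) or (x of spacer3_mid in the frame of stop_face between 0.003 and 0.05 m and y of spacer3_mid in the frame of stop_face between -0.012 and 0.012 m and z of spacer3_mid in the frame of stop_face between 0.0025 and 0.0125 m and angle between spacer3_mid's own z axis and vertical below 0.15 rad and angle between the x axis of spacer3_mid and the x axis of stop_face, either way round below 0.15 rad) or (x of spacer4_mid in the frame of stop_face between 0.003 and 0.05 m and y of spacer4_mid in the frame of stop_face between -0.012 and 0.012 m and z of spacer4_mid in the frame of stop_face between 0.0025 and 0.0125 m and angle between spacer4_mid's own z axis and vertical below 0.15 rad and angle between the x axis of spacer4_mid and the x axis of stop_face, either way round below 0.15 rad))), for 0.2 s.
2. a second spacer stands beside it in the gap ((((x of spacer1_mid in the frame of stop_face between 0.003 and 0.05 m and y of spacer1_mid in the frame of stop_face between -0.012 and 0.012 m and z of spacer1_mid in the frame of stop_face between 0.0025 and 0.0125 m and angle between spacer1_mid's own z axis and vertical below 0.15 rad and angle between the x axis of spacer1_mid and the x axis of stop_face, either way round below 0.15 rad) and (x of spacer2_mid in the frame of stop_face between 0.003 and 0.05 m and y of spacer2_mid in the frame of stop_face between -0.012 and 0.012 m and z of spacer2_mid in the frame of stop_face between 0.0025 and 0.0125 m and angle between spacer2_mid's own z axis and vertical below 0.15 rad and angle between the x axis of spacer2_mid and the x axis of stop_face, either way round below 0.15 rad)) or ((x of spacer1_mid in the frame of stop_face between 0.003 and 0.05 m and y of spacer1_mid in the frame of stop_face between -0.012 and 0.012 m and z of spacer1_mid in the frame of stop_face between 0.0025 and 0.0125 m and angle between spacer1_mid's own z axis and vertical below 0.15 rad and angle between the x axis of spacer1_mid and the x axis of stop_face, either way round below 0.15 rad) and (x of spacer3_mid in the frame of stop_face between 0.003 and 0.05 m and y of spacer3_mid in the frame of stop_face between -0.012 and 0.012 m and z of spacer3_mid in the frame of stop_face between 0.0025 and 0.0125 m and angle between spacer3_mid's own z axis and vertical below 0.15 rad and angle between the x axis of spacer3_mid and the x axis of stop_face, either way round below 0.15 rad)) or ((x of spacer1_mid in the frame of stop_face between 0.003 and 0.05 m and y of spacer1_mid in the frame of stop_face between -0.012 and 0.012 m and z of spacer1_mid in the frame of stop_face between 0.0025 and 0.0125 m and angle between spacer1_mid's own z axis and vertical below 0.15 rad and angle between the x axis of spacer1_mid and the x axis of stop_face, either way round below 0.15 rad) and (x of spacer4_mid in the frame of stop_face between 0.003 and 0.05 m and y of spacer4_mid in the frame of stop_face between -0.012 and 0.012 m and z of spacer4_mid in the frame of stop_face between 0.0025 and 0.0125 m and angle between spacer4_mid's own z axis and vertical below 0.15 rad and angle between the x axis of spacer4_mid and the x axis of stop_face, either way round below 0.15 rad)) or ((x of spacer2_mid in the frame of stop_face between 0.003 and 0.05 m and y of spacer2_mid in the frame of stop_face between -0.012 and 0.012 m and z of spacer2_mid in the frame of stop_face between 0.0025 and 0.0125 m and angle between spacer2_mid's own z axis and vertical below 0.15 rad and angle between the x axis of spacer2_mid and the x axis of stop_face, either way round below 0.15 rad) and (x of spacer3_mid in the frame of stop_face between 0.003 and 0.05 m and y of spacer3_mid in the frame of stop_face between -0.012 and 0.012 m and z of spacer3_mid in the frame of stop_face between 0.0025 and 0.0125 m and angle between spacer3_mid's own z axis and vertical below 0.15 rad and angle between the x axis of spacer3_mid and the x axis of stop_face, either way round below 0.15 rad)) or ((x of spacer2_mid in the frame of stop_face between 0.003 and 0.05 m and y of spacer2_mid in the frame of stop_face between -0.012 and 0.012 m and z of spacer2_mid in the frame of stop_face between 0.0025 and 0.0125 m and angle between spacer2_mid's own z axis and vertical below 0.15 rad and angle between the x axis of spacer2_mid and the x axis of stop_face, either way round below 0.15 rad) and (x of spacer4_mid in the frame of stop_face between 0.003 and 0.05 m and y of spacer4_mid in the frame of stop_face between -0.012 and 0.012 m and z of spacer4_mid in the frame of stop_face between 0.0025 and 0.0125 m and angle between spacer4_mid's own z axis and vertical below 0.15 rad and angle between the x axis of spacer4_mid and the x axis of stop_face, either way round below 0.15 rad)) or ((x of spacer3_mid in the frame of stop_face between 0.003 and 0.05 m and y of spacer3_mid in the frame of stop_face between -0.012 and 0.012 m and z of spacer3_mid in the frame of stop_face between 0.0025 and 0.0125 m and angle between spacer3_mid's own z axis and vertical below 0.15 rad and angle between the x axis of spacer3_mid and the x axis of stop_face, either way round below 0.15 rad) and (x of spacer4_mid in the frame of stop_face between 0.003 and 0.05 m and y of spacer4_mid in the frame of stop_face between -0.012 and 0.012 m and z of spacer4_mid in the frame of stop_face between 0.0025 and 0.0125 m and angle between spacer4_mid's own z axis and vertical below 0.15 rad and angle between the x axis of spacer4_mid and the x axis of stop_face, either way round below 0.15 rad)))), for 0.2 s.
At the end, for the whole second after the job is handed in: Two or more spacers stand in the gap: upright and square within 0.15 rad, within 12 mm of centre. Fingers push the carriage (over 3 N, in by over 1.5 mm, still); stop and carriage each press the stack with over 3 N. Spare spacers stand within 30 mm of their start ((((x of spacer1_mid in the frame of stop_face between 0.003 and 0.05 m and y of spacer1_mid in the frame of stop_face between -0.012 and 0.012 m and z of spacer1_mid in the frame of stop_face between 0.0025 and 0.0125 m and angle between spacer1_mid's own z axis and vertical below 0.15 rad and angle between the x axis of spacer1_mid and the x axis of stop_face, either way round below 0.15 rad) and (x of spacer2_mid in the frame of stop_face between 0.003 and 0.05 m and y of spacer2_mid in the frame of stop_face between -0.012 and 0.012 m and z of spacer2_mid in the frame of stop_face between 0.0025 and 0.0125 m and angle between spacer2_mid's own z axis and vertical below 0.15 rad and angle between the x axis of spacer2_mid and the x axis of stop_face, either way round below 0.15 rad)) or ((x of spacer1_mid in the frame of stop_face between 0.003 and 0.05 m and y of spacer1_mid in the frame of stop_face between -0.012 and 0.012 m and z of spacer1_mid in the frame of stop_face between 0.0025 and 0.0125 m and angle between spacer1_mid's own z axis and vertical below 0.15 rad and angle between the x axis of spacer1_mid and the x axis of stop_face, either way round below 0.15 rad) and (x of spacer3_mid in the frame of stop_face between 0.003 and 0.05 m and y of spacer3_mid in the frame of stop_face between -0.012 and 0.012 m and z of spacer3_mid in the frame of stop_face between 0.0025 and 0.0125 m and angle between spacer3_mid's own z axis and vertical below 0.15 rad and angle between the x axis of spacer3_mid and the x axis of stop_face, either way round below 0.15 rad)) or ((x of spacer1_mid in the frame of stop_face between 0.003 and 0.05 m and y of spacer1_mid in the frame of stop_face between -0.012 and 0.012 m and z of spacer1_mid in the frame of stop_face between 0.0025 and 0.0125 m and angle between spacer1_mid's own z axis and vertical below 0.15 rad and angle between the x axis of spacer1_mid and the x axis of stop_face, either way round below 0.15 rad) and (x of spacer4_mid in the frame of stop_face between 0.003 and 0.05 m and y of spacer4_mid in the frame of stop_face between -0.012 and 0.012 m and z of spacer4_mid in the frame of stop_face between 0.0025 and 0.0125 m and angle between spacer4_mid's own z axis and vertical below 0.15 rad and angle between the x axis of spacer4_mid and the x axis of stop_face, either way round below 0.15 rad)) or ((x of spacer2_mid in the frame of stop_face between 0.003 and 0.05 m and y of spacer2_mid in the frame of stop_face between -0.012 and 0.012 m and z of spacer2_mid in the frame of stop_face between 0.0025 and 0.0125 m and angle between spacer2_mid's own z axis and vertical below 0.15 rad and angle between the x axis of spacer2_mid and the x axis of stop_face, either way round below 0.15 rad) and (x of spacer3_mid in the frame of stop_face between 0.003 and 0.05 m and y of spacer3_mid in the frame of stop_face between -0.012 and 0.012 m and z of spacer3_mid in the frame of stop_face between 0.0025 and 0.0125 m and angle between spacer3_mid's own z axis and vertical below 0.15 rad and angle between the x axis of spacer3_mid and the x axis of stop_face, either way round below 0.15 rad)) or ((x of spacer2_mid in the frame of stop_face between 0.003 and 0.05 m and y of spacer2_mid in the frame of stop_face between -0.012 and 0.012 m and z of spacer2_mid in the frame of stop_face between 0.0025 and 0.0125 m and angle between spacer2_mid's own z axis and vertical below 0.15 rad and angle between the x axis of spacer2_mid and the x axis of stop_face, either way round below 0.15 rad) and (x of spacer4_mid in the frame of stop_face between 0.003 and 0.05 m and y of spacer4_mid in the frame of stop_face between -0.012 and 0.012 m and z of spacer4_mid in the frame of stop_face between 0.0025 and 0.0125 m and angle between spacer4_mid's own z axis and vertical below 0.15 rad and angle between the x axis of spacer4_mid and the x axis of stop_face, either way round below 0.15 rad)) or ((x of spacer3_mid in the frame of stop_face between 0.003 and 0.05 m and y of spacer3_mid in the frame of stop_face between -0.012 and 0.012 m and z of spacer3_mid in the frame of stop_face between 0.0025 and 0.0125 m and angle between spacer3_mid's own z axis and vertical below 0.15 rad and angle between the x axis of spacer3_mid and the x axis of stop_face, either way round below 0.15 rad) and (x of spacer4_mid in the frame of stop_face between 0.003 and 0.05 m and y of spacer4_mid in the frame of stop_face between -0.012 and 0.012 m and z of spacer4_mid in the frame of stop_face between 0.0025 and 0.0125 m and angle between spacer4_mid's own z axis and vertical below 0.15 rad and angle between the x axis of spacer4_mid and the x axis of stop_face, either way round below 0.15 rad))) and (contact force between stop and spacer1 above 3 N or contact force between stop and spacer2 above 3 N or contact force between stop and spacer3 above 3 N or contact force between stop and spacer4 above 3 N) and (contact force between carriage and spacer1 above 3 N or contact force between carriage and spacer2 above 3 N or contact force between carriage and spacer3 above 3 N or contact force between carriage and spacer4 above 3 N) and contact force between the fingers and carriage above 3 N and value of joint carriage above 0.0015 m and velocity of joint carriage between -0.01 and 0.01 m/s and ((x of spacer1_mid in the frame of stop_face between 0.003 and 0.05 m and y of spacer1_mid in the frame of stop_face between -0.012 and 0.012 m and z of spacer1_mid in the frame of stop_face between 0.0025 and 0.0125 m and angle between spacer1_mid's own z axis and vertical below 0.15 rad and angle between the x axis of spacer1_mid and the x axis of stop_face, either way round below 0.15 rad) or (distance of spacer1_mid from where it was at the start of the episode below 0.03 m and angle between spacer1_mid's own z axis and vertical below 0.3 rad)) and ((x of spacer2_mid in the frame of stop_face between 0.003 and 0.05 m and y of spacer2_mid in the frame of stop_face between -0.012 and 0.012 m and z of spacer2_mid in the frame of stop_face between 0.0025 and 0.0125 m and angle between spacer2_mid's own z axis and vertical below 0.15 rad and angle between the x axis of spacer2_mid and the x axis of stop_face, either way round below 0.15 rad) or (distance of spacer2_mid from where it was at the start of the episode below 0.03 m and angle between spacer2_mid's own z axis and vertical below 0.3 rad)) and ((x of spacer3_mid in the frame of stop_face between 0.003 and 0.05 m and y of spacer3_mid in the frame of stop_face between -0.012 and 0.012 m and z of spacer3_mid in the frame of stop_face between 0.0025 and 0.0125 m and angle between spacer3_mid's own z axis and vertical below 0.15 rad and angle between the x axis of spacer3_mid and the x axis of stop_face, either way round below 0.15 rad) or (distance of spacer3_mid from where it was at the start of the episode below 0.03 m and angle between spacer3_mid's own z axis and vertical below 0.3 rad)) and ((x of spacer4_mid in the frame of stop_face between 0.003 and 0.05 m and y of spacer4_mid in the frame of stop_face between -0.012 and 0.012 m and z of spacer4_mid in the frame of stop_face between 0.0025 and 0.0125 m and angle between spacer4_mid's own z axis and vertical below 0.15 rad and angle between the x axis of spacer4_mid and the x axis of stop_face, either way round below 0.15 rad) or (distance of spacer4_mid from where it was at the start of the episode below 0.03 m and angle between spacer4_mid's own z axis and vertical below 0.3 rad))); the arm keeps its last pose, push and grip.
It fails at once if the amber bottle is shifted by more than 30 mm or tipped (distance of amber_bottle from where it was at the start of the episode above 0.03 m or angle between amber_bottle's own z axis and vertical above 0.4 rad).
It fails at once if the white jar is shifted by more than 30 mm or tipped (distance of white_jar from where it was at the start of the episode above 0.03 m or angle between white_jar's own z axis and vertical above 0.4 rad).
It fails at once if the beaker is shifted by more than 30 mm or tipped (distance of beaker from where it was at the start of the episode above 0.03 m or angle between beaker's own z axis and vertical above 0.4 rad).
It also fails if it takes over 72 s, if anything falls off the work surface, if the arm or the gripper's body presses on something with over 40 N, if the wrist force passes 120 N, or if a joint passes its speed limit or range.

## Working session

There is one attempt and no reset: what is moved stays moved. The work goes in short steps, Python scripts to look and compute and a tool call to move; the robot and the scene stay as the last step left them, time stands still between calls to the robot, and variables do not carry over. Pictures are saved under pics/ and viewed, at most 10 in all, crops included, and the job is handed in when it is done.

Besides the shell and the picture viewer there is one more tool, called after "Emit:" by a JSON object that holds its "fn" and its "kwargs". servo_tool: Moves the arm, as the interface text tells. Its arguments: {"type":"object","properties":{"motion":{"type":"array"},"newtons":{"type":"number"}},"required":["motion"]}

```bash
mkdir -p pics; cat > h.py <<'E'
import numpy as np, cv2
from cell import manip
def cam(n):
    c=manip.camera(n); f=c["frame"]; z=c["range_z"].astype(float); h,w=z.shape
    fl=h/2/np.tan(np.radians(c["vfov"])/2)
    u,v=np.meshgrid(np.arange(w),np.arange(h))
    P=np.stack([(u-c["cx"])/fl*z,(v-c["cy"])/fl*z,z,np.ones_like(z)],-1)@np.array(c["cam_to_world"]).T
    P=P[...,:3]; P[z<=0]=np.nan
    return f,P,c
E
python3 - <<'E'
from h import *
for n in("scene","top"):
    f,P,c=cam(n); cv2.imwrite(f"pics/{n}0.png",f[...,::-1]); np.savez(f"{n}0.npz",f=f,P=P)
    print(n,np.round(c["cam_to_world"],2).tolist(),c["vfov"])
s=manip.read_state(); print(s)
E
```

```text
scene [[0.22, 0.63, -0.74, 1306.61], [0.98, -0.14, 0.16, -226.21], [-0.0, -0.76, -0.65, 693.06], [0.0, 0.0, 0.0, 1.0]] 50.38404368659738
top [[0.03, -0.99, 0.12, 530.84], [-1.0, -0.03, -0.0, -42.54], [0.01, -0.12, -0.99, 851.19], [0.0, 0.0, 0.0, 1.0]] 49.95954448857342
{'clock': 0.1, 'joints': array([ 1.05638076e+00,  3.00392442e-01,  1.52151399e+00,  5.60404215e-06,
        1.32066813e+00, -6.65892322e-02]), 'qd': array([-0.00081638, -0.00245437, -0.00082019, -0.0006887 ,  0.00052125,
        0.0004183 ]), 'effort': array([ 6.31198986e-07, -5.32646406e+01, -3.53284800e+01,  7.08723301e-02,
        2.34432926e-02, -3.34648780e-05]), 'eef_pos': array([238.03902082, 495.57038108, 204.95785   ]), 'eef_rot': array([-3.14061329e+00, -7.07521987e-05,  2.69376489e+00]), 'wrist_force': array([ 0.19429928, -0.72249342, -0.16914215]), 'moment': array([-0.01147779, -0.01516064, -0.01537878]), 'finger_force': 0.0, 'finger_gap': 93.96171012472755}
```

View pics/scene0.png

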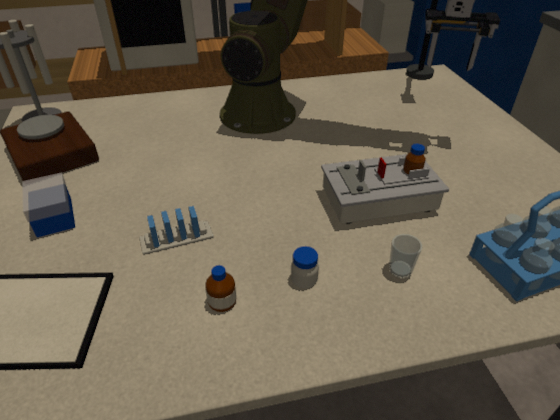

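View pics/top0.png

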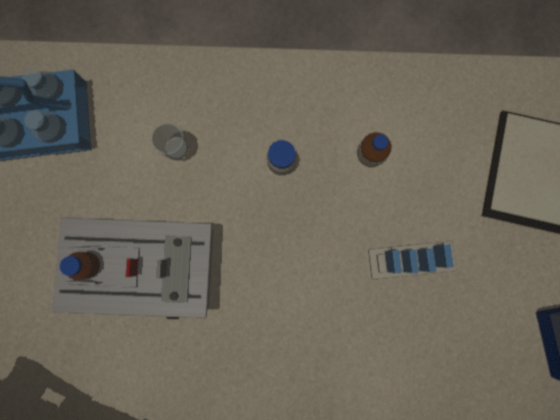

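The scene view shows the stand with four blue spacers around (175,228), and the shaker at (383,185) with the red plate at (382,168) and the stop at (362,170). In the top view the spacers are at (393..445, 258), the stop at (165,268) and the red plate at (132,267). The bystanders are well clear.

```bash
python3 - <<'E'
from h import *
def rect(m,P,tag):
    p=P[m]; 
    if len(p)<4: print(tag,len(p));return
    r=cv2.minAreaRect(p[:,:2].astype(np.float32)); print(tag,len(p),'mean',p.mean(0).round(1),'rect',np.round(r[0],1),np.round(r[1],1),round(r[2],1), 'z',np.nanpercentile(p[:,2],[5,95]).round(1))
for n in("top","scene"):
    d=np.load(n+"0.npz"); f,P=d["f"].astype(int),d["P"]; hsv=cv2.cvtColor(d["f"],cv2.COLOR_RGB2HSV)
    X,Y,Z=P[...,0],P[...,1],P[...,2]
    print(n)
    reg=(abs(X-520)<120)&(Y<-100)&(Y>-420)
    m=(Z>60)&(Z<76)&(X>400)&(X<600)&(Y<-180)&(Y>-420)
    k,l,s,_=cv2.connectedComponentsWithStats(m.astype(np.uint8))
    for i in range(1,k):
        if s[i,4]>8: rect(l==i,P,'spacer')
    m=(Z>112)&(Z<126)&(X>350)&(X<700)&(Y<400)&(Y>50)
    k,l,s,c=cv2.connectedComponentsWithStats(m.astype(np.uint8))
    for i in range(1,k):
        if s[i,4]>5: rect(l==i,P,'shk'+str(c[i].round())); print(f[l==i].mean(0).round())
    m=(Z>71)&(Z<79)&(X>350)&(X<700)&(Y<420)&(Y>0); rect(m,P,'platform')
    m=(Z>60)&(X<900)
    k,l,s,c=cv2.connectedComponentsWithStats(m.astype(np.uint8))
    for i in range(1,k):
        if s[i,4]>60: print(c[i].round(),s[i,4],np.nanmean(P[l==i],0).round(),np.nanmax(P[l==i][:,2]).round())
E
```

```text
top
spacer 193 mean [ 546.3 -332.3   67. ] rect [ 546.3 -333.1] [39.  12.4] 6.2 z [61.3 70. ]
spacer 189 mean [ 537.6 -302.1   67.1] rect [ 537.9 -302.9] [39.7 12.4] 9.5 z [61.7 69.7]
spacer 183 mean [ 534.  -243.1   67.2] rect [ 534.1 -243.8] [39.9 12.6] 7.3 z [62.4 69.8]
spacer 186 mean [ 535.1 -272.6   67.2] rect [ 535.2 -273.4] [39.7 12.8] 7.4 z [62.8 69.7]
shk[ 83. 266.] 326 mean [512.8 273.3 120.3] rect [511.8 279.5] [45.  38.1] 0.2 z [114.2 125.4]
[58. 41. 31.]
shk[128. 268.] 95 mean [511.2 200.8 118.3] rect [510.9 201.7] [28.8  7.4] 0.4 z [113.3 121.4]
[88. 42. 40.]
shk[159. 269.] 90 mean [511.1 151.7 118.3] rect [510.8 152.2] [ 6.6 28.7] 89.3 z [113.8 121.1]
[86. 85. 79.]
platform 10745 mean [510.3 204.3  74.9] rect [511.3 208.7] [260.6 160.1] 89.4 z [72.5 78.3]
[32. 89.] 1893 [809. 391. 103.] 192.0
[ 44. 126.] 960 [749. 372.  91.] 115.0
[  9. 132.] 574 [739. 438.  80.] 108.0
[166. 138.] 382 [740. 166.  71.] 78.0
[377. 146.] 515 [ 736. -208.   74.] 94.0
[281. 154.] 616 [717. -39.  70.] 75.0
[133. 268.] 14424 [511. 206.  80.] 149.0
[447. 256.] 193 [ 546. -332.   67.] 71.0
[43
[... 1009 characters left out ...]
1.   99.] 135.0
[259.  50.] 6357 [ 39.   8. 220.] 324.0
[336.  16.] 650 [-528.  433.  125.] 205.0
[456.  24.] 2393 [187. 517. 301.] 387.0
[550.  33.] 871 [-147. 1147.  125.] 188.0
[24. 56.] 2007 [-105. -661.  207.] 291.0
[ 5. 73.] 231 [-114. -731.  161.] 222.0
[ 40. 126.] 878 [  82. -629.   78.] 83.0
[383. 178.] 4784 [530. 201.  82.] 149.0
[ 44. 195.] 1602 [ 413. -567.   77.] 83.0
[532. 234.] 3037 [791. 398.  98.] 199.0
[192. 212.] 80 [ 538. -244.   67.] 70.0
[179. 215.] 81 [ 539. -274.   67.] 70.0
[165. 217.] 84 [ 542. -303.   66.] 70.0
[151. 222.] 84 [ 550. -333.   67.] 70.0
[406. 246.] 412 [740. 163.  69.] 78.0
[305. 256.] 436 [723. -40.  69.] 73.0
[219. 278.] 449 [ 747. -211.   74.] 93.0
```

Emit:
{"fn": "servo_tool", "kwargs": {"motion": [[[0.4, -0.96, 0, 0, 0, -0.3164, 0], [0.4, -0.96, 0, 0, 0, -0.3164, 0], [0.4, -0.96, 0, 0, 0, -0.3164, 0], [0.4, -0.96, 0, 0, 0, -0.3164, 0], [0.4, -0.96, 0, 0, 0, -0.3164, 0], [0.4, -0.96, 0, 0, 0, -0.3164, 0], [0.4, -0.96, 0, 0, 0, -0.3164, 0], [0.4, -0.96, 0, 0, 0, -0.3164, 0], [0.4, -0.96, 0, 0, 0, -0.3164, 0], [0.4, -0.96, 0, 0, 0, -0.3164, 0]]], "newtons": 15}}

```text
clock: 1.1
eef_pos: [430.7, 32.1, 205.5]
eef_rot: [3.141, -0.0, 1.7]
wrist_force: [0.7, 0.4, 0.2]
finger_gap: 94.2
finger_force: 0.0
```

Emit:
{"fn": "servo_tool", "kwargs": {"motion": [[[0.194, -0.52, 0, 0, 0, 0, 0.3], [0.194, -0.52, 0, 0, 0, 0, 0.3], [0.194, -0.52, 0, 0, 0, 0, 0.3], [0.194, -0.52, 0, 0, 0, 0, 0.3], [0.194, -0.52, 0, 0, 0, 0, 0.3], [0.194, -0.52, 0, 0, 0, 0, 0.3], [0.194, -0.52, 0, 0, 0, 0, 0.3], [0.194, -0.52, -0.1, 0, 0, 0, 0.3], [0.194, -0.52, -0.2, 0, 0, 0, 0.3], [0.194, -0.52, -0.2, 0, 0, 0, 0.3]]]}}

```text
clock: 2.1
eef_pos: [524.4, -223.7, 99.7]
eef_rot: [-3.133, -0.006, 1.7]
wrist_force: [-0.0, 0.1, -0.2]
finger_gap: 65.5
finger_force: 0.0
```

```bash
python3 - <<'E'
from h import *
f,P,c=cam("scene"); cv2.imwrite("pics/s1.png",cv2.resize(f[100:300,90:290],None,fx=3,fy=3)[...,::-1])
print(manip.read_state()["eef_pos"],manip.read_state()["eef_rot"],manip.read_state()["finger_gap"])
E
```

```text
[ 526.20779751 -224.62362171  103.85925827] [-3.13719611e+00 -3.05383107e-03  1.70031002e+00] 65.37927252638445
```

View pics/s1.png

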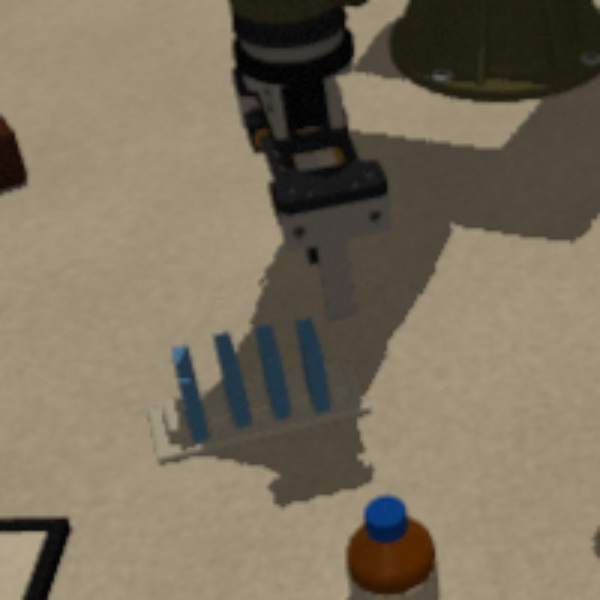

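Gripper hovers just right of the nearest spacer (crop pixel (315,365)), all spacers upright. Now align above it.

Emit:
{"fn": "servo_tool", "kwargs": {"motion": [[[0.0176, -0.039, -0.02, 0, 0, 0, 0.3], [0.0176, -0.039, -0.04, 0, 0, 0, 0.3], [0.0176, -0.039, -0.04, 0, 0, 0, 0.3], [0.0176, -0.039, -0.04, 0, 0, 0, 0.3]]]}}

```text
clock: 2.55
eef_pos: [536.5, -244.9, 86.9]
eef_rot: [3.141, 0.001, 1.7]
wrist_force: [-0.9, -0.2, -0.4]
finger_gap: 66.2
finger_force: 0.0
```

```bash
cat > look.py <<'E'
from h import *
import sys
f,P,c=cam("top"); s=manip.read_state()
print(s["eef_pos"].round(1),s["eef_rot"].round(4),s["finger_gap"].round(1),s["wrist_force"].round(1),s["clock"])
if len(sys.argv)>1:
    cv2.imwrite(sys.argv[1],f[...,::-1])
def show(m,tag,n=25):
    k,l,st,c=cv2.connectedComponentsWithStats(m.astype(np.uint8))
    for i in range(1,k):
        if st[i,4]>=n:
            p=P[l==i]; r=cv2.minAreaRect(p[:,:2].astype(np.float32)); print(tag,st[i,4],np.round(r[0],1),np.round(r[1],1),round(r[2],1),f[l==i].mean(0).round(),np.percentile(p[:,2],[5,95]).round(1))
X,Y,Z=np.moveaxis(P,-1,0); F=f.astype(int); blue=(F[...,2]>F[...,0]+8)
show(blue&(Z>55)&(Z<76)&(X>480)&(X<600)&(Y<-180)&(Y>-400),'stand')
show(blue&(Z>125)&(Z<142)&(X>470)&(X<550)&(Y<240)&(Y>100),'gap')
red=(F[...,0]>F[...,1]+20)&(F[...,0]>F[...,1]*1.7)
show(red&(Z>110)&(Z<126)&(X>480)&(X<545)&(Y<230)&(Y>140),'red')
E
python3 look.py
```

```text
Traceback (most recent call last):
  File "look.py", line 4, in <module>
    print(s["eef_pos"].round(1),s["eef_rot"].round(4),s["finger_gap"].round(1),s["wrist_force"].round(1),s["clock"])
                                                      ^^^^^^^^^^^^^^^^^^^^^
AttributeError: 'float' object has no attribute 'round'
```

```bash
sed -i 's/s\["finger_gap"\].round(1)/round(float(s["finger_gap"]),1)/' look.py; python3 look.py
```

```text
[ 536.5 -245.    86.7] [3.1405e+00 7.0000e-04 1.7001e+00] 65.8 [-0.1 -0.2  0.8] 2.65
stand 171 [ 535.1 -243.5] [37.9 12.5] 7.7 [43. 56. 66.] [57.2 69.6]
red 76 [511.8 200.9] [ 5.3 27.2] 88.3 [97. 40. 37.] [113.8 121.3]
```

Emit:
{"fn": "servo_tool", "kwargs": {"motion": [[[-0.003, 0.002, -0.05, 0, 0, 0, 0.3], [-0.003, 0.002, -0.1, 0, 0, 0, 0.3], [-0.003, 0.002, -0.117, 0, 0, 0, 0.3], [-0.003, 0.002, -0.117, 0, 0, 0, 0.3], [-0.003, 0.002, -0.117, 0, 0, 0, 0.9], [-0.003, 0.002, -0.117, 0, 0, 0, 0.9], [-0.003, 0.002, -0.117, 0, 0, 0, 0.9], [-0.003, 0.002, -0.117, 0, 0, 0, 0.9]]]}}

```text
clock: 3.45
eef_pos: [535.1, -244.5, 27.7]
eef_rot: [3.141, 0.001, 1.7]
wrist_force: [-0.9, 0.3, 4.7]
finger_gap: 39.8
finger_force: 15.0
```

Emit:
{"fn": "servo_tool", "kwargs": {"motion": [[[0, 0, 0.08, 0, 0, 0, 0.9], [0, 0, 0.16, 0, 0, 0, 0.9], [0, 0.05, 0.26, 0, 0, 0, 0.9], [-0.01, 0.13, 0.354, 0, 0, -0.0411, 0.9], [-0.02, 0.23, 0.354, 0, 0, -0.0411, 0.9], [-0.03, 0.33, 0.354, 0, 0, -0.0411, 0.9], [-0.0476, 0.43, 0.354, 0, 0, -0.0411, 0.9], [-0.0476, 0.53, 0.354, 0, 0, -0.0411, 0.9], [-0.0476, 0.62, 0.354, 0, 0, -0.0411, 0.9], [-0.0476, 0.71, 0.354, 0, 0, -0.0411, 0.9]]]}}

```text
clock: 4.45
eef_pos: [510.5, 109.2, 204.5]
eef_rot: [3.141, -0.0, 1.571]
wrist_force: [1.3, -0.5, -0.1]
finger_gap: 40.2
finger_force: 15.0
```

```bash
python3 look.py
```

```text
[510.  115.1 204.4] [ 3.1410e+00 -1.8000e-03  1.5744e+00] 39.7 [-0.2  5.8 -0.8] 4.5
stand 210 [ 546.4 -332.9] [38.9 12.8] 5.7 [ 70.  93. 111.] [58.2 69.9]
stand 206 [ 538.4 -302.8] [39.  12.7] 8.9 [ 69.  93. 112.] [57.4 70. ]
stand 198 [ 535.8 -273.2] [38.4 13.4] 5.6 [ 72.  96. 115.] [58.5 69.7]
```

Emit:
{"fn": "servo_tool", "kwargs": {"motion": [[[0, 0.06, 0, 0, 0, 0, 0.9], [0, 0.1024, 0, 0, 0, 0, 0.9], [0, 0.1024, -0.05, 0, 0, 0, 0.9], [0, 0.1024, -0.08, 0, 0, 0, 0.9], [0, 0.1024, -0.08, 0, 0, 0, 0.9], [0, 0.1024, -0.08, 0, 0, 0, 0.9]]]}}

```text
clock: 5.1
eef_pos: [511.1, 158.3, 164.6]
eef_rot: [3.141, -0.0, 1.571]
wrist_force: [0.6, -0.3, -1.0]
finger_gap: 40.1
finger_force: 15.0
```

```bash
python3 look.py; python3 - <<'E'
from h import *
f,P,c=cam("scene"); print(manip.read_state()["eef_pos"].round(2))
cv2.imwrite("pics/s2.png",cv2.resize(f[80:230,300:460],None,fx=4,fy=4,interpolation=cv2.INTER_CUBIC)[...,::-1])
X,Y,Z=np.moveaxis(P,-1,0);F=f.astype(int)
m=(F[...,2]>F[...,0]+8)&(Z>150)&(Z<206)&(X>480)&(X<560)&(Y>130)&(Y<200)
p=P[m]; print(len(p)); 
if len(p): print(p.mean(0),np.percentile(p,[2,50,98],0).round(1))
E
```

```text
[511.4 158.3 165. ] [ 3.1404e+00 -3.0000e-04  1.5704e+00] 39.9 [-0.4  0.9 -0.7] 5.15
stand 210 [ 546.4 -333.1] [38.6 13. ] 5.1 [ 68.  91. 109.] [57.8 69.8]
stand 206 [ 538.3 -303. ] [39.1 13. ] 9.0 [ 68.  92. 111.] [57.4 69.7]
stand 195 [ 535.7 -273. ] [38.6 12.6] 7.0 [ 71.  95. 114.] [58.3 69.9]
[511.43 158.32 165.12]
190
[512.20795436 153.71359313 178.76182852] [[492.6 148.7 151. ]
 [511.7 152.9 179. ]
 [534.  163.1 205.7]]
```

View pics/s2.png

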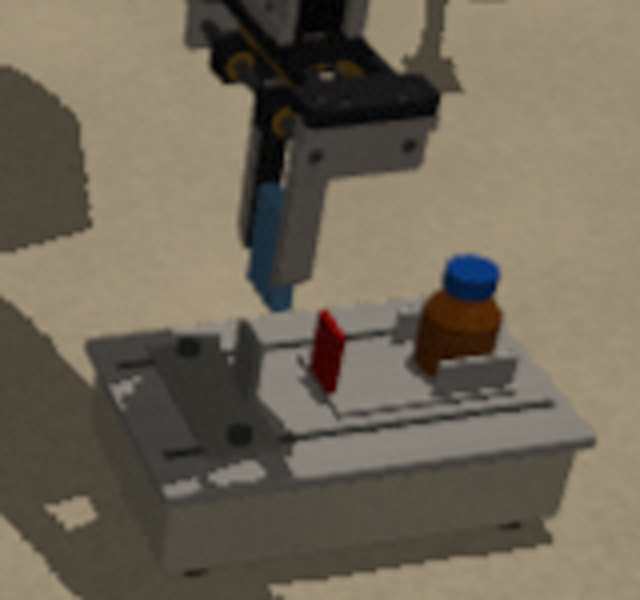

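Emit:
{"fn": "servo_tool", "kwargs": {"motion": [[[0, 0.0074, 0, 0, 0, 0, 0.9], [0, 0.0074, -0.03, 0, 0, 0, 0.9], [0, 0.0074, -0.06, 0, 0, 0, 0.9], [0, 0.0074, -0.09, 0, 0, 0, 0.9], [0, 0.0074, -0.12, 0, 0, 0, 0.9], [0, 0.0074, -0.136, 0, 0, 0, 0.9], [0, 0.0074, -0.139, 0, 0, 0, 0.9], [0, 0.0074, -0.139, 0, 0, 0, 0.9], [0, 0.0074, -0.139, 0, 0, 0, 0.9]]]}}

```text
clock: 6.1
eef_pos: [511.2, 162.2, 95.0]
eef_rot: [3.141, -0.0, 1.571]
wrist_force: [0.0, -0.4, -0.2]
finger_gap: 40.1
finger_force: 15.0
```

```bash
python3 look.py
```

```text
[511.2 162.2  95. ] [ 3.1407e+00 -2.0000e-04  1.5706e+00] 39.8 [-0.1 -0.2 -1. ] 6.15
stand 209 [ 546.3 -332.9] [38.9 13.3] 7.0 [ 68.  91. 108.] [57.7 69.9]
stand 206 [ 538.3 -303. ] [39.1 12.8] 8.9 [ 68.  91. 110.] [57.9 69.7]
stand 196 [ 535.8 -273.3] [38.5 12.9] 7.7 [ 71.  94. 113.] [58.5 69.6]
```

Emit:
{"fn": "servo_tool", "kwargs": {"motion": [[[0, 0, -0.001, 0, 0, 0, 0.9], [0, 0, -0.002, 0, 0, 0, 0.9], [0, 0, -0.002, 0, 0, 0, 0.9]]]}}

```text
clock: 6.45
eef_pos: [511.2, 162.2, 94.4]
eef_rot: [3.141, -0.0, 1.571]
wrist_force: [-3.3, -1.7, 9.1]
finger_gap: 40.1
finger_force: 15.0
```

Touched down; release and lift.

Emit:
{"fn": "servo_tool", "kwargs": {"motion": [[[0, 0, 0, 0, 0, 0, 0.42], [0, 0, 0, 0, 0, 0, 0.42], [0, 0, 0, 0, 0, 0, 0.42], [0, 0, 0, 0, 0, 0, 0.42], [0, 0, 0.04, 0, 0, 0, 0.42], [0, 0, 0.1, 0, 0, 0, 0.3], [0, 0, 0.2, 0, 0, 0, 0.3], [0, -0.1, 0.22, 0, 0, 0.0411, 0.3], [0, -0.2, 0.22, 0, 0, 0.0411, 0.3], [0.01, -0.3, 0.22, 0, 0, 0.0411, 0.3]]]}}

```text
clock: 7.45
eef_pos: [515.5, 12.0, 204.1]
eef_rot: [3.14, 0.0, 1.701]
wrist_force: [1.1, 0.4, 0.3]
finger_gap: 65.9
finger_force: 0.0
```

```bash
python3 look.py pics/t2.png
```

```text
[516.    5.8 203.7] [3.1411e+00 1.7000e-03 1.6967e+00] 65.8 [-0.5 -4.9  0.2] 7.5
stand 211 [ 546.3 -333.3] [38.9 13.2] 6.3 [ 73.  96. 115.] [57.1 69.9]
stand 206 [ 538.4 -302.9] [38.8 13.2] 9.0 [ 72.  97. 117.] [57.7 70.2]
stand 196 [ 535.8 -273.2] [38.6 12.7] 8.3 [ 75. 100. 120.] [58.8 69.8]
red 68 [511.8 201. ] [ 6.  27.2] 89.4 [109.  41.  37.] [116.6 121.1]
```

```bash
python3 - <<'E'
from h import *
f,P,c=cam("top")
X,Y,Z=np.moveaxis(P,-1,0)
m=(Z>122)&(Z<142)&(X>480)&(X<545)&(Y<235)&(Y>120)
p=P[m];print(m.sum(), f[m].mean(0), cv2.minAreaRect(p[:,:2].astype(np.float32)), np.percentile(p[:,2],[5,95]), np.percentile(p,[2,98],0))
cv2.imwrite("pics/t3.png",cv2.resize(f[210:330,40:230],None,fx=4,fy=4,interpolation=cv2.INTER_CUBIC)[...,::-1])
E
```

```text
2 [121.   59.   54.5] ((510.1754150390625, 201.14068603515625), (11.70846939086914, 0.0), -159.2213897705078) [122.13314489 122.60397743] [[504.92088101 199.14691125 122.11745047]
 [515.42993143 203.13444494 122.61967184]]
```

View pics/t3.png

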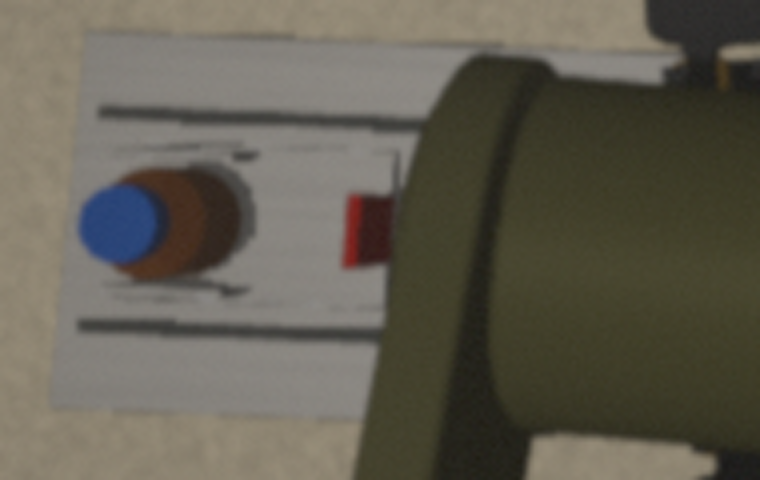

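The arm hides the gap for now. I'll go on to the second spacer and look on the way.

Emit:
{"fn": "servo_tool", "kwargs": {"motion": [[[0.01, -0.1, 0, 0, 0, 0, 0.3], [0.02, -0.2, 0, 0, 0, 0, 0.3], [0.03, -0.3, 0, 0, 0, 0, 0.3], [0.038, -0.4, 0, 0, 0, 0, 0.3], [0.038, -0.5, -0.06, 0, 0, 0, 0.3], [0.038, -0.566, -0.15, 0, 0, 0, 0.3], [0.038, -0.566, -0.23, 0, 0, 0, 0.3], [0.038, -0.566, -0.23, 0, 0, 0, 0.3], [0.038, -0.566, -0.23, 0, 0, 0, 0.3]]]}}

```text
clock: 8.45
eef_pos: [535.1, -268.9, 89.0]
eef_rot: [-3.141, -0.001, 1.7]
wrist_force: [0.7, -0.6, 1.3]
finger_gap: 65.7
finger_force: 0.0
```

```bash
python3 look.py; python3 - <<'E'
from h import *
f,P,c=cam("top"); X,Y,Z=np.moveaxis(P,-1,0)
m=(Z>127)&(Z<142)&(X>480)&(X<545)&(Y<235)&(Y>120)
p=P[m];print(m.sum(), f[m].mean(0), cv2.minAreaRect(p[:,:2].astype(np.float32)), np.percentile(p[:,2],[5,95]), np.percentile(p,[2,50,98],0))
E
```

```text
[ 535.9 -269.    90.6] [3.1400e+00 1.0000e-03 1.7006e+00] 65.8 [-0.7  0.   0.7] 8.5
stand 198 [ 535.8 -273.2] [38.5 12.9] 7.4 [43. 56. 66.] [58.7 69.8]
gap 232 [511.6 162.4] [39.1 12.7] 0.7 [ 76.  99. 118.] [128.  136.5]
red 75 [511.7 200.7] [ 5.8 27.2] 86.4 [97. 40. 37.] [113.1 121.1]
224 [ 77.61160714 101.66517857 121.09821429] ((511.56463623046875, 162.25758361816406), (39.10536575317383, 12.461870193481445), 0.38337773084640503) [130.30155151 136.3129642 ] [[492.1076627  156.20541884 128.91082298]
 [511.53346333 161.78067134 134.30519169]
 [530.93211924 168.21928033 136.6229024 ]]
```

Spacer 1 stands upright at (511.6,162.3). Grasp spacer 2 with the pads offset 2.5 mm toward the carriage, to clear spacer 1 on placing.

Emit:
{"fn": "servo_tool", "kwargs": {"motion": [[[0, -0.0034, 0, 0, 0, 0, 0.3], [0, -0.0034, -0.05, 0, 0, 0, 0.3], [0, -0.0034, -0.1, 0, 0, 0, 0.3], [0, -0.0034, -0.123, 0, 0, 0, 0.3], [0, -0.0034, -0.123, 0, 0, 0, 0.3], [0, -0.0034, -0.123, 0, 0, 0, 0.9], [0, -0.0034, -0.123, 0, 0, 0, 0.9], [0, -0.0034, -0.123, 0, 0, 0, 0.9], [0, -0.0034, -0.123, 0, 0, 0, 0.9]]]}}

```text
clock: 9.45
eef_pos: [535.1, -271.5, 27.7]
eef_rot: [3.141, 0.001, 1.7]
wrist_force: [-1.7, -0.0, 4.6]
finger_gap: 40.0
finger_force: 15.0
```

Emit:
{"fn": "servo_tool", "kwargs": {"motion": [[[0, 0, 0.08, 0, 0, 0, 0.9], [0, 0, 0.16, 0, 0, 0, 0.9], [0, 0.05, 0.26, 0, 0, 0, 0.9], [-0.01, 0.13, 0.354, 0, 0, -0.0411, 0.9], [-0.02, 0.23, 0.354, 0, 0, -0.0411, 0.9], [-0.03, 0.33, 0.354, 0, 0, -0.0411, 0.9], [-0.0478, 0.43, 0.354, 0, 0, -0.0411, 0.9], [-0.0478, 0.53, 0.354, 0, 0, -0.0411, 0.9], [-0.0478, 0.62, 0.354, 0, 0, -0.0411, 0.9], [-0.0478, 0.7, 0.354, 0, 0, -0.0411, 0.9]]]}}

```text
clock: 10.45
eef_pos: [510.5, 80.7, 204.5]
eef_rot: [3.141, -0.0, 1.571]
wrist_force: [-0.1, -0.2, 0.5]
finger_gap: 39.8
finger_force: 15.0
```

Emit:
{"fn": "servo_tool", "kwargs": {"motion": [[[0, 0.09, 0, 0, 0, 0, 0.9], [0, 0.15, 0, 0, 0, 0, 0.9], [0, 0.19, -0.03, 0, 0, 0, 0.9], [0, 0.1994, -0.08, 0, 0, 0, 0.9], [0, 0.1994, -0.08, 0, 0, 0, 0.9], [0, 0.1994, -0.08, 0, 0, 0, 0.9], [0, 0.1994, -0.08, 0, 0, 0, 0.9]]]}}

```text
clock: 11.15
eef_pos: [511.5, 177.9, 165.4]
eef_rot: [3.14, -0.0, 1.57]
wrist_force: [0.3, 0.1, -0.6]
finger_gap: 40.0
finger_force: 15.0
```

```bash
python3 look.py; python3 - <<'E'
from h import *
f,P,c=cam("scene"); print(manip.read_state()["eef_pos"].round(2))
cv2.imwrite("pics/s3.png",cv2.resize(f[80:230,300:460],None,fx=4,fy=4,interpolation=cv2.INTER_CUBIC)[...,::-1])
E
```

```text
[511.5 178.  165.3] [ 3.1398e+00 -4.0000e-04  1.5699e+00] 40.1 [-0.3  0.2 -0.3] 11.2
stand 208 [ 546.3 -333.4] [38.7 13.1] 6.0 [ 68.  90. 107.] [58.  69.7]
stand 205 [ 538.4 -302.9] [38.6 13.9] 5.6 [ 67.  90. 108.] [57.5 69.6]
gap 217 [511.6 162. ] [39.  11.5] 0.2 [45. 58. 70.] [128.3 136.3]
[511.43 177.96 165.14]
```

View pics/s3.png

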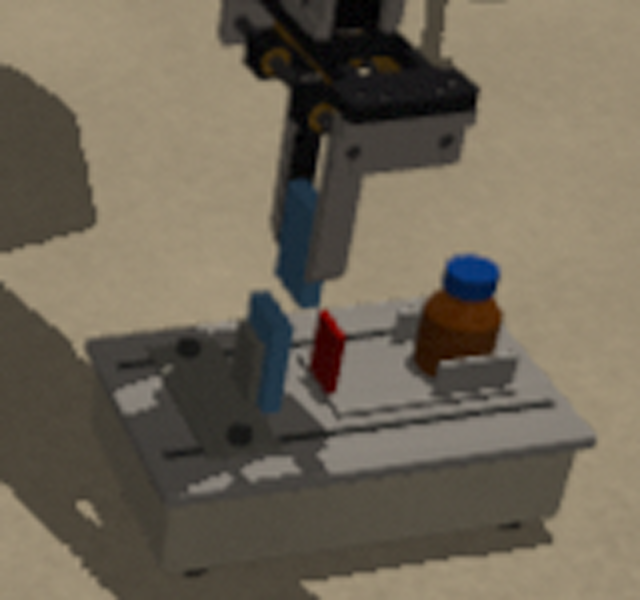

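Spacer 1 stands against the stop (crop (268,350)); spacer 2 is held above the remaining gap at (298,245), with the red plate to its right. Descend with a mid-check.

Emit:
{"fn": "servo_tool", "kwargs": {"motion": [[[0, 0.0006, -0.015, 0, 0, 0, 0.9], [0, 0.0006, -0.03, 0, 0, 0, 0.9], [0, 0.0006, -0.04, 0, 0, 0, 0.9], [0, 0.0006, -0.04, 0, 0, 0, 0.9]]]}}

```text
clock: 11.65
eef_pos: [510.5, 178.5, 142.9]
eef_rot: [-3.14, 0.0, 1.571]
wrist_force: [-0.6, 0.3, -0.4]
finger_gap: 39.6
finger_force: 15.0
```

Emit:
{"fn": "servo_tool", "kwargs": {"motion": [[[0, 0, -0.04, 0, 0, 0, 0.9], [0, 0, -0.08, 0, 0, 0, 0.9], [0, 0, -0.098, 0, 0, 0, 0.9], [0, 0, -0.1, 0, 0, 0, 0.9], [0, 0, -0.1015, 0, 0, 0, 0.9], [0, 0, -0.1015, 0, 0, 0, 0.9]]]}}

```text
clock: 12.25
eef_pos: [511.2, 178.7, 93.6]
eef_rot: [3.141, -0.0, 1.571]
wrist_force: [-0.1, -1.2, -0.1]
finger_gap: 39.6
finger_force: 15.0
```

Emit:
{"fn": "servo_tool", "kwargs": {"motion": [[[0, 0, 0, 0, 0, 0, 0.9], [0, 0, 0, 0, 0, 0, 0.9]]]}}

```text
clock: 12.45
eef_pos: [511.0, 178.7, 93.5]
eef_rot: [3.141, -0.0, 1.571]
wrist_force: [0.4, -0.0, -0.0]
finger_gap: 40.1
finger_force: 15.0
```

Emit:
{"fn": "servo_tool", "kwargs": {"motion": [[[0, 0, -0.001, 0, 0, 0, 0.9], [0, 0, -0.002, 0, 0, 0, 0.9], [0, 0, -0.002, 0, 0, 0, 0.9]]]}}

```text
clock: 12.75
eef_pos: [511.1, 178.7, 93.0]
eef_rot: [3.141, -0.0, 1.571]
wrist_force: [-3.5, -0.7, 8.7]
finger_gap: 39.8
finger_force: 15.0
```

Contact. Release, lift and retreat toward the stand.

Emit:
{"fn": "servo_tool", "kwargs": {"motion": [[[0, 0, 0, 0, 0, 0, 0.42], [0, 0, 0, 0, 0, 0, 0.42], [0, 0, 0, 0, 0, 0, 0.42], [0, 0, 0, 0, 0, 0, 0.42], [0, 0, 0.04, 0, 0, 0, 0.42], [0, 0, 0.1, 0, 0, 0, 0.3], [0, 0, 0.2, 0, 0, 0, 0.3], [0, -0.1, 0.22, 0, 0, 0.0411, 0.3], [0, -0.2, 0.22, 0, 0, 0.0411, 0.3], [0.01, -0.3, 0.22, 0, 0, 0.0411, 0.3]]]}}

```text
clock: 13.75
eef_pos: [515.4, 28.5, 202.8]
eef_rot: [3.141, 0.0, 1.701]
wrist_force: [0.5, 0.0, 0.2]
finger_gap: 65.9
finger_force: 0.0
```

Emit:
{"fn": "servo_tool", "kwargs": {"motion": [[[0.01, -0.1, 0, 0, 0, 0, 0.3], [0.02, -0.2, 0, 0, 0, 0, 0.3], [0.03, -0.3, 0, 0, 0, 0, 0.3], [0.042, -0.4, 0, 0, 0, 0, 0.3], [0.042, -0.5, 0, 0, 0, 0, 0.3], [0.042, -0.6, -0.06, 0, 0, 0, 0.3], [0.042, -0.656, -0.15, 0, 0, 0, 0.3], [0.042, -0.656, -0.23, 0, 0, 0, 0.3], [0.042, -0.656, -0.23, 0, 0, 0, 0.3], [0.042, -0.656, -0.23, 0, 0, 0, 0.3]]]}}

```text
clock: 14.75
eef_pos: [537.0, -297.8, 88.1]
eef_rot: [-3.141, -0.0, 1.7]
wrist_force: [0.3, 0.3, 0.7]
finger_gap: 66.1
finger_force: 0.0
```

```bash
python3 look.py pics/t4.png
```

```text
[ 537.8 -298.    89.7] [3.1397e+00 1.5000e-03 1.7004e+00] 65.8 [ 0.1 -0.4  0.3] 14.8
stand 42 [ 549.4 -327.6] [31.3  2.2] 7.3 [32. 40. 47.] [58.5 68. ]
stand 206 [ 538.5 -303. ] [38.9 13.1] 9.2 [41. 54. 64.] [57.6 69.5]
gap 457 [511.4 169.3] [26.3 39.7] 89.6 [ 72.  96. 116.] [129.7 136.4]
red 75 [511.7 200.7] [ 5.6 27.2] 88.7 [95. 39. 36.] [113.3 121.4]
```

Two spacers stand side by side (y 156.2 to 182.4), and 15.7 mm is left to the red plate, so a third fits. Grasp spacer 3.

Emit:
{"fn": "servo_tool", "kwargs": {"motion": [[[0, -0.005, 0, 0, 0, 0.005, 0.3], [0, -0.005, -0.05, 0, 0, 0.005, 0.3], [0, -0.005, -0.1, 0, 0, 0.005, 0.3], [0, -0.005, -0.121, 0, 0, 0.005, 0.3], [0, -0.005, -0.121, 0, 0, 0.005, 0.3], [0, -0.005, -0.121, 0, 0, 0.005, 0.9], [0, -0.005, -0.121, 0, 0, 0.005, 0.9], [0, -0.005, -0.121, 0, 0, 0.005, 0.9], [0, -0.005, -0.121, 0, 0, 0.005, 0.9]]]}}

```text
clock: 15.7
eef_pos: [537.1, -300.8, 27.5]
eef_rot: [3.141, 0.001, 1.716]
wrist_force: [-0.8, -0.5, 4.3]
finger_gap: 40.1
finger_force: 15.0
```

Emit:
{"fn": "servo_tool", "kwargs": {"motion": [[[0, 0, 0.08, 0, 0, 0, 0.9], [0, 0, 0.16, 0, 0, 0, 0.9], [0, 0.05, 0.26, 0, 0, 0, 0.9], [-0.01, 0.13, 0.354, 0, 0, -0.0462, 0.9], [-0.02, 0.23, 0.354, 0, 0, -0.0462, 0.9], [-0.03, 0.33, 0.354, 0, 0, -0.0462, 0.9], [-0.0522, 0.43, 0.354, 0, 0, -0.0462, 0.9], [-0.0522, 0.53, 0.354, 0, 0, -0.0462, 0.9], [-0.0522, 0.62, 0.354, 0, 0, -0.0462, 0.9], [-0.0522, 0.7, 0.354, 0, 0, -0.0462, 0.9]]]}}

```text
clock: 16.7
eef_pos: [510.2, 51.4, 204.3]
eef_rot: [3.141, -0.0, 1.57]
wrist_force: [0.3, 0.0, -0.9]
finger_gap: 39.9
finger_force: 15.0
```

Emit:
{"fn": "servo_tool", "kwargs": {"motion": [[[0, 0.09, 0, 0, 0, 0, 0.9], [0, 0.18, 0, 0, 0, 0, 0.9], [0, 0.25, 0, 0, 0, 0, 0.9], [0, 0.288, -0.03, 0, 0, 0, 0.9], [0, 0.288, -0.08, 0, 0, 0, 0.9], [0, 0.288, -0.08, 0, 0, 0, 0.9], [0, 0.288, -0.08, 0, 0, 0, 0.9], [0, 0.288, -0.08, 0, 0, 0, 0.9]]]}}

```text
clock: 17.5
eef_pos: [511.3, 193.1, 165.1]
eef_rot: [3.14, -0.001, 1.57]
wrist_force: [-0.2, -0.0, -0.2]
finger_gap: 39.8
finger_force: 15.0
```

```bash
python3 look.py; python3 - <<'E'
from h import *
f,P,c=cam("scene"); print(manip.read_state()["eef_pos"].round(2))
cv2.imwrite("pics/s5.png",cv2.resize(f[80:230,300:460],None,fx=4,fy=4,interpolation=cv2.INTER_CUBIC)[...,::-1])
E
```

```text
[511.3 193.1 165.1] [ 3.1397e+00 -6.0000e-04  1.5696e+00] 39.9 [-0.2 -0.3 -0.6] 17.55
stand 210 [ 546.3 -332.9] [38.6 13.4] 6.3 [ 66.  87. 104.] [57.3 69.6]
gap 447 [511.4 169. ] [39.3 26.1] 0.4 [42. 55. 66.] [129.  136.4]
[511.21 193.11 164.92]
```

View pics/s5.png

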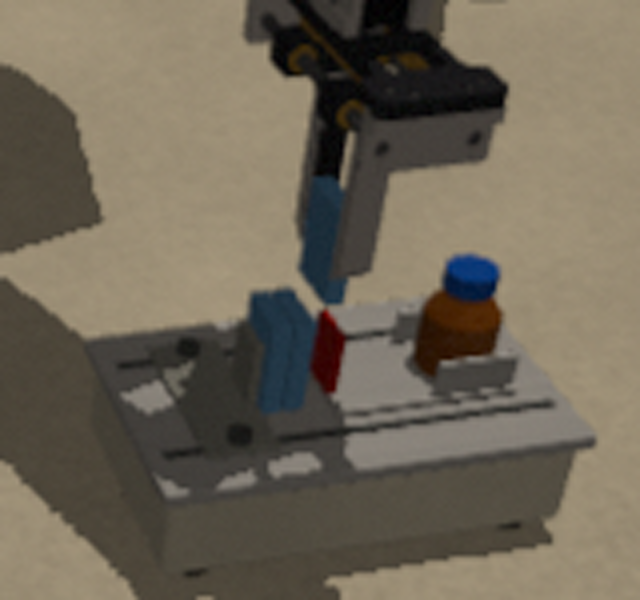

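Two spacers stand at (280,350) and the third hangs above the slot between them and the red plate at (328,350). Descend in checks.

Emit:
{"fn": "servo_tool", "kwargs": {"motion": [[[0, -0.001, -0.02, 0, 0, 0, 0.9], [0, -0.001, -0.04, 0, 0, 0, 0.9], [0, -0.001, -0.055, 0, 0, 0, 0.9], [0, -0.001, -0.055, 0, 0, 0, 0.9]]]}}

```text
clock: 18.0
eef_pos: [510.1, 192.7, 134.6]
eef_rot: [-3.139, 0.001, 1.57]
wrist_force: [-0.7, 0.3, -0.4]
finger_gap: 39.5
finger_force: 15.0
```

Emit:
{"fn": "servo_tool", "kwargs": {"motion": [[[0, 0, -0.01, 0, 0, 0, 0.9], [0, 0, -0.02, 0, 0, 0, 0.9], [0, 0, -0.02, 0, 0, 0, 0.9]]]}}

```text
clock: 18.3
eef_pos: [510.4, 192.8, 125.5]
eef_rot: [-3.141, 0.0, 1.57]
wrist_force: [-0.4, 0.4, 0.2]
finger_gap: 40.2
finger_force: 15.0
```

Emit:
{"fn": "servo_tool", "kwargs": {"motion": [[[0, 0, -0.03, 0, 0, 0, 0.9], [0, 0, -0.055, 0, 0, 0, 0.9], [0, 0, -0.063, 0, 0, 0, 0.9], [0, 0, -0.063, 0, 0, 0, 0.9], [0, 0, -0.063, 0, 0, 0, 0.9]]]}}

```text
clock: 18.8
eef_pos: [510.8, 192.9, 94.7]
eef_rot: [3.142, 0.0, 1.57]
wrist_force: [0.6, 0.3, -0.9]
finger_gap: 39.9
finger_force: 15.0
```

Emit:
{"fn": "servo_tool", "kwargs": {"motion": [[[0, 0, -0.001, 0, 0, 0, 0.9], [0, 0, -0.001, 0, 0, 0, 0.9]]]}}

```text
clock: 19.0
eef_pos: [510.8, 192.9, 94.2]
eef_rot: [3.142, -0.0, 1.57]
wrist_force: [0.7, 0.1, -0.7]
finger_gap: 39.7
finger_force: 15.0
```

Emit:
{"fn": "servo_tool", "kwargs": {"motion": [[[0, 0, -0.001, 0, 0, 0, 0.9], [0, 0, -0.002, 0, 0, 0, 0.9], [0, 0, -0.002, 0, 0, 0, 0.9]]]}}

```text
clock: 19.3
eef_pos: [510.8, 192.9, 93.9]
eef_rot: [3.141, -0.0, 1.57]
wrist_force: [-2.5, -0.7, 7.4]
finger_gap: 40.0
finger_force: 15.0
```

Contact. Release, lift, turn 90° to straddle stop and carriage for the squeeze.

Emit:
{"fn": "servo_tool", "kwargs": {"motion": [[[0, 0, 0, 0, 0, 0, 0.42], [0, 0, 0, 0, 0, 0, 0.42], [0, 0, 0, 0, 0, 0, 0.42], [0, 0, 0, 0, 0, 0, 0.42], [0, 0, 0.04, 0, 0, 0, 0.42], [0, 0, 0.1, 0, 0, 0, 0.3], [0, 0, 0.2, 0, 0, 0, 0.0], [0, 0, 0.22, 0, 0, 0, 0], [0, 0, 0.22, 0, 0, 0, 0.0]]]}}

```text
clock: 20.2
eef_pos: [511.4, 193.1, 204.9]
eef_rot: [3.138, -0.001, 1.57]
wrist_force: [0.8, -0.1, -0.6]
finger_gap: 83.2
finger_force: 0.0
```

Emit:
{"fn": "servo_tool", "kwargs": {"motion": [[[0, -0.04, 0, 0, 0, 0.5, 0], [0, -0.04, 0, 0, 0, 0.5, 0], [0, -0.04, 0, 0, 0, 0.5, 0], [0, -0.04, 0, 0, 0, 0.5, 0], [0, -0.04, 0, 0, 0, 0.5, 0], [0, -0.04, 0, 0, 0, 0.5, 0], [0, -0.04, 0, 0, 0, 0.5, 0], [0, -0.04, 0, 0, 0, 0.5, 0], [0, -0.04, 0, 0, 0, 0.5, 0], [0, -0.04, 0, 0, 0, 0.5, 0]]]}}

```text
clock: 21.2
eef_pos: [510.1, 172.7, 201.1]
eef_rot: [-3.141, -0.003, 3.077]
wrist_force: [0.2, -0.3, 0.3]
finger_gap: 94.2
finger_force: 0.0
```

Emit:
{"fn": "servo_tool", "kwargs": {"motion": [[[0, 0, 0, 0, 0, 0.0454, 0], [0, 0, 0, 0, 0, 0.0454, 0], [0, 0, 0, 0, 0, 0.0454, 0]]]}}

```text
clock: 21.5
eef_pos: [510.4, 172.8, 202.0]
eef_rot: [-3.141, -0.002, -3.075]
wrist_force: [-0.1, -0.4, -0.0]
finger_gap: 93.6
finger_force: 0.0
```

```bash
python3 look.py; python3 - <<'E'
from h import *
f,P,c=cam("scene")
cv2.imwrite("pics/s6.png",cv2.resize(f[80:230,300:460],None,fx=4,fy=4,interpolation=cv2.INTER_CUBIC)[...,::-1])
E
```

```text
[510.5 172.8 202.3] [-3.1414e+00 -1.3000e-03 -3.0743e+00] 94.2 [-0.   0.2 -0.2] 21.55
stand 208 [ 546.4 -333.2] [38.8 13.1] 6.2 [ 66.  87. 105.] [58.3 69.6]
```

View pics/s6.png

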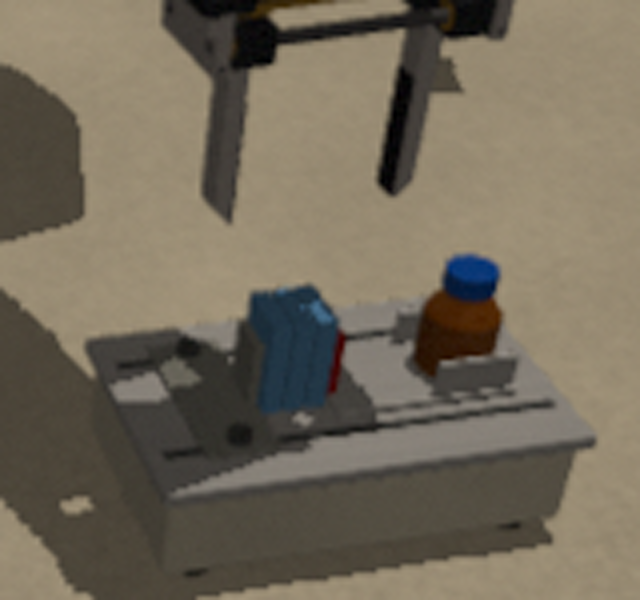

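Three spacers stand upright side by side (290,350) before the red plate, and the open fingers are above on either side. Correct yaw, descend, straddle.

Emit:
{"fn": "servo_tool", "kwargs": {"motion": [[[0.001, 0.001, 0, 0, 0, -0.0215, 0], [0.001, 0.001, -0.04, 0, 0, -0.0215, 0], [0.001, 0.001, -0.1, 0, 0, -0.0215, 0], [0.001, 0.001, -0.15, 0, 0, -0.0215, 0], [0.001, 0.001, -0.19, 0, 0, -0.0215, 0], [0.001, 0.001, -0.22, 0, 0, -0.0215, 0], [0.001, 0.001, -0.226, 0, 0, -0.0215, 0], [0.001, 0.001, -0.226, 0, 0, -0.0215, 0]]]}}

```text
clock: 22.4
eef_pos: [511.1, 173.4, 90.1]
eef_rot: [-3.141, -0.001, -3.139]
wrist_force: [0.7, 0.5, -0.0]
finger_gap: 94.0
finger_force: 0.0
```

Emit:
{"fn": "servo_tool", "kwargs": {"motion": [[[0, 0, 0, 0, 0, 0, 0.25], [0, 0, 0, 0, 0, 0, 0.25], [0, 0, 0, 0, 0, 0, 0.32], [0, 0, 0, 0, 0, 0, 0.36], [0, 0, 0, 0, 0, 0, 0.4], [0, 0, 0, 0, 0, 0, 0.44], [0, 0, 0, 0, 0, 0, 0.48], [0, 0, 0, 0, 0, 0, 0.48]]], "newtons": 25}}

```text
clock: 23.2
eef_pos: [511.3, 173.7, 90.4]
eef_rot: [3.141, 0.0, -3.138]
wrist_force: [-0.5, 4.5, 4.4]
finger_gap: 48.9
finger_force: 2.7
```

```bash
python3 look.py; python3 - <<'E'
from h import *
f,P,c=cam("scene")
cv2.imwrite("pics/s7.png",cv2.resize(f[80:230,300:460],None,fx=4,fy=4,interpolation=cv2.INTER_CUBIC)[...,::-1])
E
```

```text
[511.3 173.7  90.5] [ 3.1411e+00  3.0000e-04 -3.1376e+00] 49.0 [-1.5  4.6  4. ] 23.25
stand 207 [ 546.4 -332.9] [38.8 12.9] 6.3 [ 67.  89. 106.] [58.  69.8]
```

View pics/s7.png

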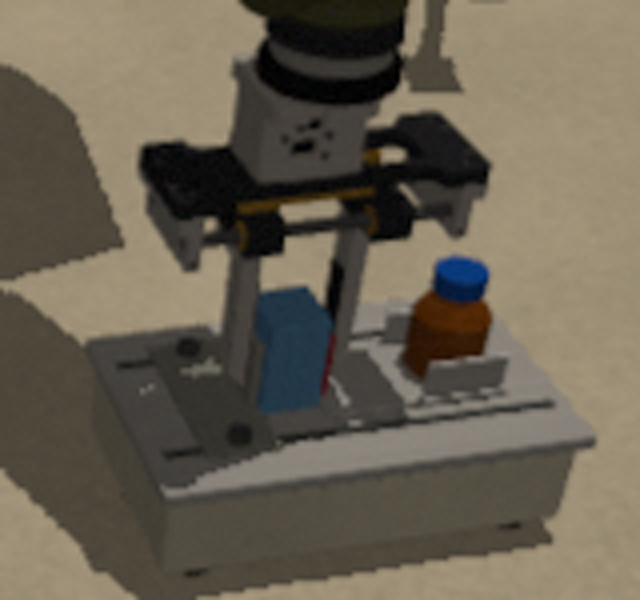

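The fingers straddle the stop and red plate. The carriage has moved in and the stack is compact and upright. Now apply the full squeeze.

Emit:
{"fn": "servo_tool", "kwargs": {"motion": [[[0, 0, 0, 0, 0, 0, 0.55], [0, 0, 0, 0, 0, 0, 0.7], [0, 0, 0, 0, 0, 0, 0.9], [0, 0, 0, 0, 0, 0, 0.9], [0, 0, 0, 0, 0, 0, 0.9], [0, 0, 0, 0, 0, 0, 0.9], [0, 0, 0, 0, 0, 0, 0.9], [0, 0, 0, 0, 0, 0, 0.9]]], "newtons": 25}}

```text
clock: 24.1
eef_pos: [511.3, 173.3, 90.4]
eef_rot: [-3.142, 0.0, -3.138]
wrist_force: [-1.2, 2.7, 5.6]
finger_gap: 47.8
finger_force: 25.0
```

```bash
python3 look.py; python3 - <<'E'
from h import *
f,P,c=cam("scene")
cv2.imwrite("pics/s8.png",cv2.resize(f[80:230,300:460],None,fx=4,fy=4,interpolation=cv2.INTER_CUBIC)[...,::-1])
s=manip.read_state(); print(s["eef_pos"],s["finger_gap"],s["finger_force"],s["wrist_force"])
E
```

```text
[511.3 173.3  90.4] [ 3.1416e+00  2.0000e-04 -3.1380e+00] 47.9 [-2.3  2.1  4.9] 24.15
stand 208 [ 546.3 -333.2] [38.8 13.1] 5.7 [ 68.  89. 107.] [58.2 69.7]
[511.26541689 173.32050419  90.41323512] 47.934799126252926 24.985742568969727 [-2.23122778  2.0108167   6.97835079]
```

View pics/s8.png

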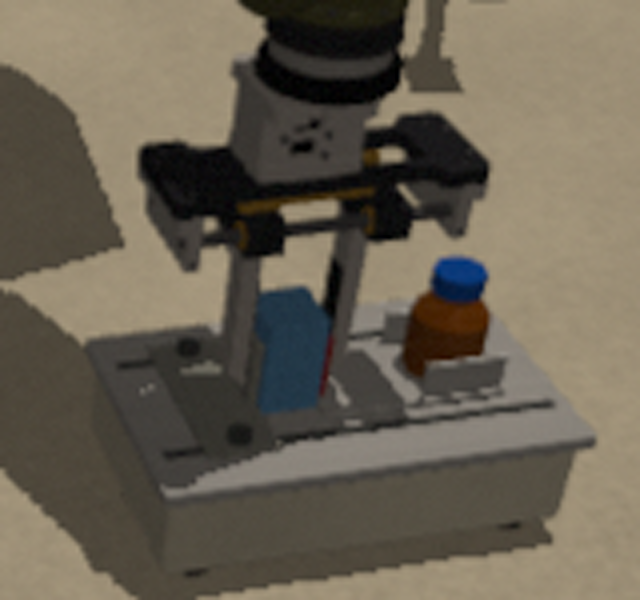

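The opening is 47.9 mm, which matches 6 + 36 + 6 mm: the stack is tight at 25 N, the spacers are upright and the hold is still. Handing in.

```bash
python3 -c "
from cell import manip
print(manip.sign_off())"
```

```text
the job is handed in; nothing more can be done
None
```

I handed the job in with three spacers upright in the gap and the gripper squeezing the carriage onto the stack at 25 N (opening 47.9 mm, matching 6 + 36 + 6); the spare still stands in its stand, the bystanders were left alone, and sign-off gave no verdict.

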